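# Close the custard canister without crossing its thread

## Robot

A 7-joint arm with a two-finger parallel gripper is mounted at the origin on the work surface. World frame = base frame: x ahead of the robot, y to its left, z up, the work surface at z = 0. Lengths are in m, angles in rad, forces in N, time in s.
With the tool pointing down it reaches from about 0.4 to 0.875 m from the base axis. Payload 19.3 kg.
Tool frame: the origin (TCP) lies at the very end of the fingers, on their centre line; the grasp point (between the pads) lies 19 mm behind it; z points along the fingers, y is the line along which they close (so a half turn about z gives the same grasp; the last joint's range is limited). The gripper opens to 85 mm and grips with 20 to 120 N. Pads are 22 mm wide; open, the fingers measure 114 mm over their backs; the gripper's body (76 mm by 85 mm) begins 54 mm behind the grasp point. The pads swing forward as they close: fully open they stand 13 mm farther back than shut.
Start: joints at [1.274, 0.521, -0.036, 1.599, 0.021, 1.021, -0.113], TCP at [0.141, -0.609, 0.205] pointing down, gripper open.
Joint ranges: [-2.91, 2.91], [-0.3, 2.13], [-1.5, 1.42], [0.17, 2.43], [-1.26, 4.41], [0.16, 1.93], [-2.52, 2.52]. Speed limits (rad/s): [1.89, 1.89, 2.39, 2.39, 3.01, 3.01, 3.01].

## Interface

Orientations are given as [roll, pitch, yaw] about the fixed x, y, z axes, in that order (R = Rz(yaw) Ry(pitch) Rx(roll)).
In Python, from workcell import bot gives the robot as it stands.
- The arm moves only by the tool carry_out, never from a script. Its argument "rows" is a list that holds one entry, the list of rows, each a list of 4 numbers: the shift along the tool's x, y, z in m, then the turn about the tool's z in degrees. In form: [[[x, y, z, twist], ...]]. A call has 1 to 12 rows; each row is the pose to reach, as a shift and turn from the pose commanded when the call began, along the tool's axes at that moment; what a row does not reach only later rows make up. A row lasts 1/12 s, in which the tool goes at most 41.7 mm and 7.16 degrees, less where a joint would pass 70% of its speed; a pose out of reach is approached as far as the arm can. A call with a gripper value outside its range is refused whole. "grip" is the finger opening in m, from 0 to 0.0854, set as the call begins (left out, the last holds). The fingers move at their own pace and stop on an object; "grip_force" is the grip in N (left out, the last holds). Time passes only in rows, so rows that repeat a pose let the fingers close. It gives the time, the measured TCP pose, the force, the opening and the grip force at its end, in the units of the state.
- bot.observe(): the state, without advancing time (a new reading comes with each control period).
- bot.grab_frame(name): name is "side" or "top" or "wrist"; returns a dict with "pixels" (420x560x3 uint8, red, green, blue), "K" (3x3 intrinsics, pixels), "pose" (4x4, takes a point from camera to world coordinates). Camera axes: x right, y down, z forward; pixel columns grow to the right and rows downward; lengths in m; the calibration is good to about 2 mm. The wrist camera is an equidistant fisheye: a pixel r from the principal point sees the ray r / f radians off the axis. A picture is of the moment at which its call begins. There is no depth.
- bot.job_done(): hands the job in; it is judged then, once.
Trained networks look in a picture, given as the dict that the camera call returned (one of the last four; its "shot" number tells which), for a name from the list of things; names that differ only in an ending like _2 or _b are one class to them, and where a whole thing is asked for, a point or a joint stands for the part that bears it (a point fixed in the world has none). Each returns a list of dicts, best first, with "conf" (0 to 1); they miss things now and then, are a little off and sometimes report something else, mostly with a low value. They report only what shows in the picture. A call takes as long as a camera call. They do not tell look-alikes from the thing itself.
- bot.look_for(picture, label): "position" ([column, row] in pixels, amid what is visible of it).
- bot.regions_of(picture, label): "region" (420x560 bool, what is visible of it) and "position" ([column, row] in pixels, amid what is visible of it).
- bot.spot_point(picture, label): "position" ([column, row] in pixels: a listed point, or the origin of a listed thing).
The state is a dict: "clock": time; "qpos": joint angles; "qd": joint speeds; "joint_efforts": joint torques, N m; "position": TCP position; "tool_rot": TCP orientation; "force": force on the tool from outside, world axes, zero at the start; "moment": the same for the moment, N m; "grip_width": finger opening in m; "finger_force": force on a finger pad.
Only numpy, scipy, OpenCV 4.12 (cv2) and the standard library are available. Lean on these libraries where they do the work, as an engineer would, in place of code of your own. Each camera call takes 0.05 s, during which the arm holds its last target. There are 200 camera calls.

## Task

Screw the plug into the neck of the custard canister, clockwise, until its flange sits flat down on the rim, and let go. Start it gently: if it resists while it still stands high, its threads are crossed, so stop, back it off until it drops into the thread, and start again; never force it. Leave the tarts and the brush where they are.

Things in the scene. Friction and masses are not known exactly. Their poses are not given: they have to be found in the camera images.
- canister: Fixed round steel canister, 200 mm across, 118 mm high at the shoulder, an upright neck 65 mm across in the middle of its top, rim at 150 mm, and two side handles (70 mm long, reaching 127 mm from the axis, 70 mm up). Origin: centre of its underside; z up. Its yaw says nothing about the thread.
- neck (a point): Centre of the neck's round mouth at rim height, 150 mm above the worktop, z up. Bore 48.4 mm across, mouth chamfered, over 27 mm deep. Inside, a coarse right-hand thread with three starts 120 degrees apart, at an unknown angle. Clockwise from above each start has an entry gap 34 degrees wide, a rib 56 degrees long, then a stop block 30 degrees long.
- rib_level (a point): On the neck's axis, 10 mm below the rim: the level of the ribs' tops. Plug lugs resting here (crossed) leave the flange 17 mm above the rim, and clockwise turning soon meets the hard stop blocks. On top of the blocks (7 mm below the rim) the flange stands 20 mm up. Backing off (counter-clockwise) drops the lugs from blocks to ribs, and from ribs into the gaps.
- gap_floor (a point): On the neck's axis, 22 mm below the rim: the floor of the entry gaps. Lugs here leave the flange 5 mm above the rim; the next block bars further backing off. From here about 45 to 70 degrees clockwise, down a ramp of about 0.1 mm per degree beneath the ribs, bring the flange down on the rim (0 mm, home); a little later the blocks stop the turn hard.
- plug: Loose steel screw plug, 67 mm tall, about 0.28 kg, upright. Origin: centre of its underside; z up. From below: barrel 34 mm across, 27 mm high, three lugs at its foot (120 degrees apart, 46 mm across the tips, each 6 wide and 5 high, one at +0.5 rad from x); flange 64 mm across, 6 mm thick; grip bar along x, 56 mm long, 14 mm thick (y), 34 mm high, to the top.
- plug_flange (a point): Centre of the underside of the plug's flange, 27 mm above the plug's origin; axes as the plug's. It meets neck when the plug is home.
- plug_bar (a point): Where to pinch the grip bar, across its 14 mm: on the plug's axis, 57 mm above the plug's origin, 24 mm above the flange's top and 10 mm below the bar's top. Axes as the plug's (x along the bar).
- tart_a: Loose custard tart, 68 mm across, 22 mm high, a bystander beyond the plug. Origin: centre of its underside.
- tart_b: Loose custard tart, 68 mm across, 22 mm high, a bystander on the robot's right. Origin: centre of its underside.
- brush: Loose pastry brush lying on the worktop, a bystander between the robot and the plug. Origin: near its middle, underside.
Not all that is in view belongs to the job. There is more than one size of the plug; the one meant has the size given above.

How it is judged:
By the outcome, as a careful person would: the job done as asked, in the order asked, and still so for the second after the job is handed in, with the robot touching nothing.
It also fails if it takes over 72 s, if anything falls off the work surface, if the arm or the gripper's body presses on something with over 40 N, if the wrist force passes 120 N, or if a joint passes its speed limit or range.

## Working session

There is one attempt and no reset: what is moved stays moved. The work goes in short steps, Python scripts to look and compute and a tool call to move; the robot and the scene stay as the last step left them, time stands still between calls to the robot, and variables do not carry over. Pictures are saved under pics/ and viewed, at most 10 in all, crops included, and the job is handed in when it is done.

Besides the shell and the picture viewer there is one more tool, called after ">>>" as name([rows], argument=value, ...), one row to a line, values as JSON. carry_out: Moves the arm, as the interface text tells. Its arguments: {"type":"object","properties":{"rows":{"type":"array","items":{"type":"array","items":{"type":"array","items":{"type":"number"}}}},"grip":{"type":"number"},"grip_force":{"type":"number"}},"required":["rows"]}

```bash
mkdir -p pics; cat > h.py <<'E'
import numpy as np, cv2
from workcell import bot
def ray(f,p):
    K=np.array(f["K"]);T=np.array(f["pose"])
    d=np.array([(p[0]-K[0,2])/K[0,0],(p[1]-K[1,2])/K[1,1],1])
    return T[:3,3],T[:3,:3]@d
def at_z(f,p,z):
    o,d=ray(f,p);return o+d*(z-o[2])/d[2]
def tri(a,b):
    # a,b: (frame,pixel)
    A=np.zeros((3,3));B=np.zeros(3)
    for f,p in(a,b):
        o,d=ray(f,p);d=d/np.linalg.norm(d);M=np.eye(3)-np.outer(d,d);A+=M;B+=M@o
    return np.linalg.solve(A,B)
def proj(f,P):
    T=np.array(f["pose"]);c=T[:3,:3].T@(np.array(P)-T[:3,3]);u=np.array(f["K"])@c;return u[:2]/u[2]
def save(f,n): cv2.imwrite("pics/"+n,f["pixels"][:,:,::-1])
E
python3 - <<'E'
from h import *
np.set_printoptions(precision=3,suppress=True)
s=bot.observe();print(s)
F={n:bot.grab_frame(n) for n in("top","side")}
for n,f in F.items():
    save(f,n+"0.png");print(n,np.array(f["pose"]),np.array(f["K"]))
    for l in("plug","plug_bar","plug_flange","neck","canister","tart_a","brush"):
        z=dict(plug=0,plug_bar=.057,plug_flange=.027,neck=.15).get(l,0)
        for r in bot.spot_point(f,l)[:4]: print(n,l,np.round(r["position"],1),round(r["conf"],2),at_z(f,r["position"],z))
im=np.hstack([F["top"]["pixels"],F["side"]["pixels"]])[:,:,::-1]
E
```

```text
{'clock': 0.0, 'qpos': array([ 1.274,  0.522, -0.036,  1.6  ,  0.021,  1.021, -0.113]), 'qd': array([-0.001,  0.   ,  0.   , -0.001, -0.001,  0.   ,  0.001]), 'joint_efforts': array([ -0.001, -92.713,   1.979, -36.994,   0.018,   0.008,  -0.   ]), 'position': array([ 0.14 , -0.609,  0.204]), 'tool_rot': array([-3.14 ,  0.   ,  0.227]), 'force': array([-0.091, -0.088, -0.073]), 'moment': array([-0.017, -0.005,  0.046]), 'finger_force': 0.0, 'grip_width': 0.0856040809590536}
top [[ 0.023 -0.999  0.039  0.502]
 [-1.    -0.023  0.008 -0.067]
 [-0.007 -0.039 -0.999  1.013]
 [ 0.     0.     0.     1.   ]] [[381.236   0.    277.621]
 [  0.    381.236 217.358]
 [  0.      0.      1.   ]]
top plug [135.4 228.6] 0.9 [ 0.502  0.319 -0.   ]
top plug [180.1 206.2] 0.74 [0.565 0.202 0.   ]
top plug [221.2 209.2] 0.73 [0.559 0.092 0.   ]
top plug_bar [176.3 197.5] 0.9 [0.583 0.197 0.057]
top plug_bar [216.2 208. ] 0.81 [0.559 0.096 0.057]
top plug_bar [124.  227.9] 0.67 [0.504 0.326 0.057]
top plug_flange [218.5 209.2] 0.9 [0.558 0.095 0.027]
top plug_flange [174.8 202.5] 0.89 [0.573 0.209 0.027]
t
[... 616 characters left out ...]
.   ]
side plug [257.5 313.5] 0.58 [0.573 0.202 0.   ]
side plug_bar [281. 331.] 0.92 [0.509 0.295 0.057]
side plug_bar [259.6 296.5] 0.83 [0.566 0.202 0.057]
side plug_bar [269.2 254.1] 0.67 [0.561 0.057 0.057]
side plug_flange [258.6 308.9] 0.78 [0.568 0.212 0.027]
side plug_flange [268.9 269.3] 0.68 [0.559 0.08  0.027]
side plug_flange [283.  345.9] 0.61 [0.504 0.309 0.027]
side plug_flange [286.6 219.2] 0.36 [ 0.532 -0.13   0.027]
side canister [286.6 219.4] 0.82 [ 0.535 -0.165  0.   ]
side tart_a [305.  176.2] 0.63 [ 0.493 -0.41   0.   ]
side tart_a [186.3 303.5] 0.55 [0.746 0.187 0.   ]
side tart_a [258.6 311.2] 0.46 [0.571 0.195 0.   ]
side brush [365.  359.9] 0.56 [0.332 0.307 0.   ]
```

View pics/top0.png

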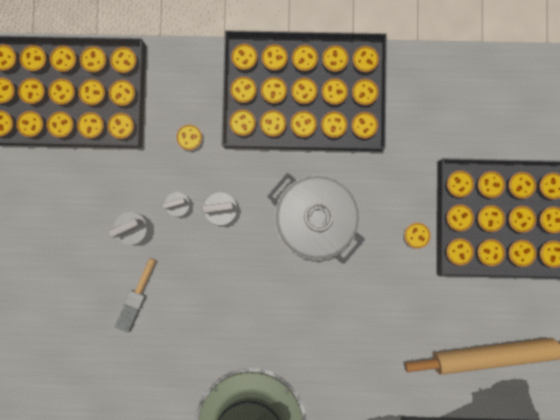

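View pics/side0.png

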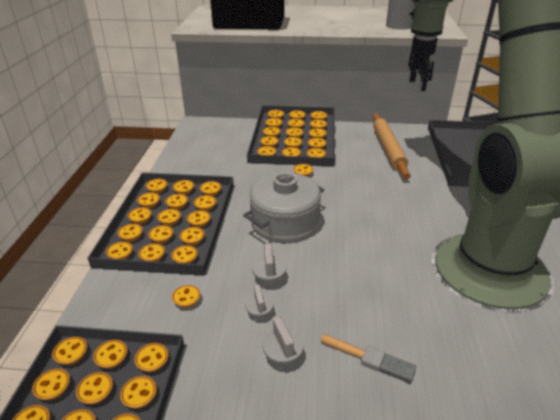

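The top view shows three plugs, at about (130,228), (177,204) and (220,209). The middle one's flange is about 26 px across, or roughly 64 mm. Next I'll measure sizes and yaw.

```bash
python3 - <<'E'
from h import *
np.set_printoptions(precision=4,suppress=True)
F={n:bot.grab_frame(n) for n in("top","side")}
for n,f in F.items():
    for r in bot.regions_of(f,"plug"):
        m=r["region"].astype(np.uint8);x,y,w,h=cv2.boundingRect(m);(c,(a,b),t)=cv2.minAreaRect(cv2.findNonZero(m));print(n,r["conf"],r["position"],(x,y,w,h),m.sum(),a,b,t)
pts={}
for l in("plug","plug_bar","plug_flange","neck","canister"):
    R={n:bot.spot_point(f,l) for n,f in F.items()}
    for a in R["top"]:
        for b in R["side"]:
            P=tri((F["top"],a["position"]),(F["side"],b["position"]));e=np.linalg.norm(proj(F["top"],P)-a["position"])
            if e<2.5: print(l,P,round(e,2),round(a["conf"],2),round(b["conf"],2))
A=cv2.resize(F["top"]["pixels"][180:255,100:250],None,fx=5,fy=5,interpolation=cv2.INTER_CUBIC)
cv2.imwrite("pics/c1.png",A[:,:,::-1])
B=cv2.resize(F["side"]["pixels"][235:375,220:320],None,fx=4,fy=4,interpolation=cv2.INTER_CUBIC)
cv2.imwrite("pics/c2.png",B[:,:,::-1])
E
```

```text
top 0.81 [216.4, 207.3] (202, 191, 36, 34) 919 33.004661560058594 33.559364318847656 56.3099365234375
top 0.78 [128.8, 229.2] (109, 211, 38, 35) 948 33.98823165893555 33.541019439697266 26.56505012512207
top 0.59 [174.5, 205.1] (163, 192, 28, 25) 506 24.59674835205078 24.149532318115234 26.56505012512207
side 0.94 [281.0, 344.8] (263, 316, 41, 52) 1308 45.034423828125 38.12779998779297 43.36341857910156
side 0.91 [268.9, 266.2] (252, 243, 34, 44) 865 37.96681594848633 31.571455001831055 54.1623420715332
side 0.83 [256.9, 303.6] (246, 285, 27, 36) 605 29.42473602294922 26.66040802001953 47.48955154418945
plug [ 0.556   0.0874 -0.0004] 1.34 0.9 0.91
plug [ 0.572   0.2011 -0.0032] 0.76 0.71 0.65
plug [0.5746 0.2084 0.0052] 0.67 0.56 0.65
plug_bar [0.5723 0.1971 0.0556] 0.16 0.89 0.93
plug_bar [0.5044 0.3209 0.0839] 1.33 0.89 0.95
plug_bar [ 0.5598 -0.2391 -0.5997] 0.35 0.7 0.95
plug_flange [0.5693 0.2041 0.0264] 2.41 0.78 0.55
plug_flange [ 0.5722  0.1093 -0.0784] 1.95 0.66 0.55
plug_flange [0.5081 0.3145 0.0395] 1.9 0.65 0.63
neck [ 0.5407 -0.1533  0.1539] 1.54 0.78 0.58
canister [ 0.5381 -0.1465  0.0068] 0.54 0.89 0.59
canister [ 0.5417 -0.1633 -0.006 ] 1.34 0.72 0.59
```

View pics/c1.png

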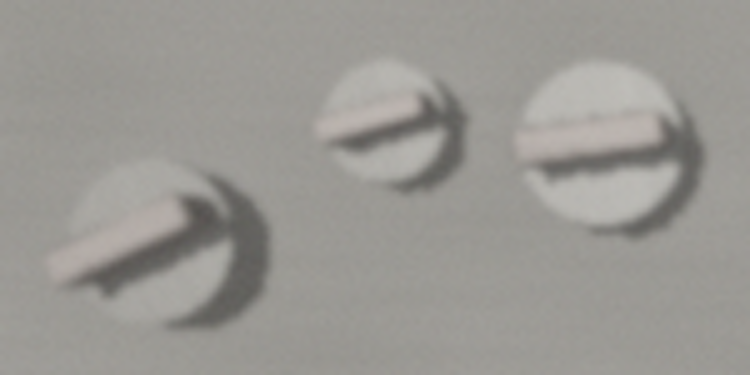

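View pics/c2.png

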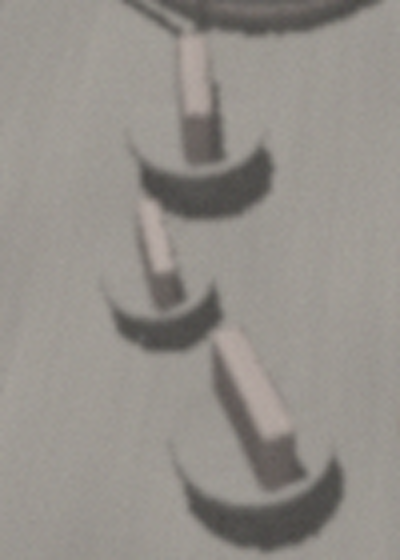

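The middle plug measures 64 mm across (24.5 px) with its bar pinch at 56 mm height. It sits at about (0.571, 0.200) with bar yaw about 105.6°, and the other two are larger. Moving.

>>> carry_out([
  [[0.43,-0.165,-0.066,-47],[0.43,-0.165,-0.066,-47],[0.43,-0.165,-0.066,-47],[0.43,-0.165,-0.066,-47],[0.43,-0.165,-0.066,-47],[0.43,-0.165,-0.066,-47],[0.43,-0.165,-0.066,-47],[0.43,-0.165,-0.066,-47],[0.43,-0.165,-0.066,-47],[0.43,-0.165,-0.066,-47],[0.43,-0.165,-0.066,-47],[0.43,-0.165,-0.066,-47]],
])

```text
clock: 2.5
position: [0.5283, -0.3456, 0.2715]
tool_rot: [3.14, -0.004, 1.054]
force: [1.7, 1.0, 0.1]
grip_width: 0.0854
finger_force: 0.0
```

```bash
cat >> h.py <<'E'
from scipy.spatial.transform import Rotation as Rt
def to(x,y,z,yaw=None):
    s=bot.observe();R=Rt.from_euler("xyz",s["tool_rot"]).as_matrix()
    d=R.T@(np.array([x,y,z])-s["position"]);yw=np.degrees(np.arctan2(R[1,0],R[0,0]))
    t=0 if yaw is None else (yw-yaw+180)%360-180
    print("shift",np.round(d,4),"twist",round(t,1))
def st():
    s=bot.observe();print("t",round(s["clock"],2),"p",np.round(s["position"],4),"rpy",np.round(np.degrees(s["tool_rot"]),1),"F",np.round(s["force"],1),"M",np.round(s["moment"],2),"g",round(s["grip_width"],4),"ff",round(s["finger_force"],1),"q",np.round(s["qpos"],2))
E
python3 -c "
from h import *
st();to(.571,.2,.2,105.6)"
```

```text
t 2.5 p [ 0.5283 -0.3456  0.2715] rpy [179.9  -0.2  60.4] F [1.7 1.  0.1] M [ 0.05 -0.04 -0.02] g 0.0854 ff 0.0 q [ 0.71  0.49 -0.33  1.49  0.16  1.19 -0.16]
shift [ 0.4953 -0.2325  0.0728] twist -45.2
```

>>> carry_out([
  [[0.495,-0.2325,0.06,-45],[0.495,-0.2325,0.06,-45],[0.495,-0.2325,0.06,-45],[0.495,-0.2325,0.06,-45],[0.495,-0.2325,0.06,-45],[0.495,-0.2325,0.06,-45],[0.495,-0.2325,0.06,-45],[0.495,-0.2325,0.06,-45],[0.495,-0.2325,0.06,-45],[0.495,-0.2325,0.06,-45],[0.495,-0.2325,0.06,-45],[0.495,-0.2325,0.06,-45]],
])

```text
clock: 3.5
position: [0.5643, 0.1455, 0.216]
tool_rot: [3.141, 0.0, 1.832]
force: [1.8, -0.3, -0.4]
grip_width: 0.0855
finger_force: 0.0
```

>>> carry_out([
  [[0,0,0,0],[0,0,0,0],[0,0,0,0]],
])

```text
clock: 3.75
position: [0.5644, 0.1433, 0.2159]
tool_rot: [-3.141, 0.0, 1.833]
force: [-0.0, -0.1, -0.1]
grip_width: 0.0855
finger_force: 0.0
```

```bash
python3 -c "
from h import *
np.set_printoptions(precision=4,suppress=True)
st()
f=bot.grab_frame('wrist');save(f,'w1.png');print(f['K'],f['pose'])
K=np.array(f['K']);T=np.array(f['pose'])
def fz(p,z):
    v=np.array([p[0]-K[0,2],p[1]-K[1,2]]);r=np.linalg.norm(v);t=r/K[0,0]
    d=T[:3,:3]@np.r_[v/r*np.sin(t),np.cos(t)];return T[:3,3]+d*(z-T[2,3])/d[2]
for l,z in(('plug',0),('plug_bar',.057),('plug_flange',.027)):
    for r in bot.spot_point(f,l)[:4]: print(l,r['position'],round(r['conf'],2),fz(r['position'],z))
to(.571,.2,.12,105.6)
"
```

```text
t 3.75 p [0.5644 0.1433 0.2159] rpy [-180.    0.  105.] F [-0.  -0.1 -0.1] M [-0.03 -0.03  0.06] g 0.0855 ff 0.0 q [ 0.07  0.5  -0.6   1.68  0.32  1.06 -0.37]
[[325.1923   0.     279.3228]
 [  0.     325.1923 213.9419]
 [  0.       0.       1.    ]] [[ 0.9661  0.2483  0.0708  0.5461]
 [ 0.2582 -0.9292 -0.2645  0.2102]
 [ 0.0001  0.2738 -0.9618  0.3842]
 [ 0.      0.      0.      1.    ]]
plug [264.1, 220.3] 0.83 [0.5583 0.0918 0.    ]
plug [269.5, 33.0] 0.61 [0.5066 0.3137 0.    ]
plug [298.1, 134.5] 0.57 [0.5706 0.2037 0.    ]
plug_bar [263.4, 246.3] 0.98 [0.5629 0.0806 0.057 ]
plug_bar [262.7, 10.0] 0.85 [0.4992 0.3214 0.057 ]
plug_flange [268.3, 21.0] 0.94 [0.5044 0.32   0.027 ]
plug_flange [265.6, 231.3] 0.88 [0.5624 0.0876 0.027 ]
plug_flange [298.4, 134.4] 0.67 [0.5692 0.2044 0.027 ]
shift [0.0541 0.0209 0.0962] twist -0.7
```

View pics/w1.png

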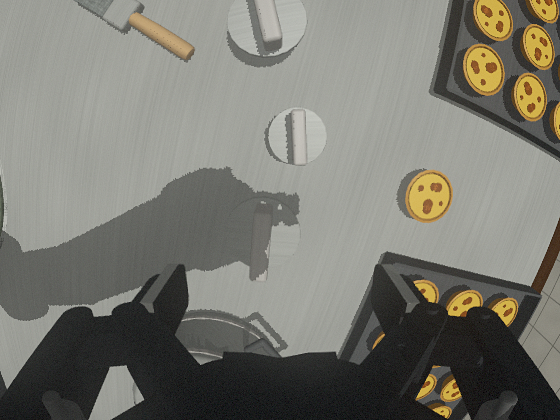

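The wrist view shows the middle plug, with its bar's top face running from (297,111) to (299.5,163.5).

```bash
cat >> h.py <<'E'
def fz(f,p,z):
    K=np.array(f['K']);T=np.array(f['pose'])
    v=np.array([p[0]-K[0,2],p[1]-K[1,2]]);r=np.linalg.norm(v);t=r/K[0,0]
    d=T[:3,:3]@np.r_[v/r*np.sin(t),np.cos(t)];return T[:3,3]+d*(z-T[2,3])/d[2]
E
python3 -c "
from h import *
f=bot.grab_frame('wrist')
a=fz(f,(297,111),.067);b=fz(f,(299.5,163.5),.067);print(a,b,(a+b)/2,np.degrees(np.arctan2(*(a-b)[1::-1])),np.linalg.norm(a-b))
g=f['pixels'][:,:,::-1][95:180,255:345];cv2.imwrite('pics/w2.png',cv2.resize(g,None,fx=7,fy=7,interpolation=cv2.INTER_CUBIC))
to(.571,.201,.13,105.6)
"
```

```text
[0.55984768 0.22573155 0.067     ] [0.57573538 0.1766644  0.067     ] [0.56779153 0.20119797 0.067     ] 107.94169256724591 0.051575228964912866
shift [0.0549 0.0211 0.0862] twist -0.7
```

View pics/w2.png

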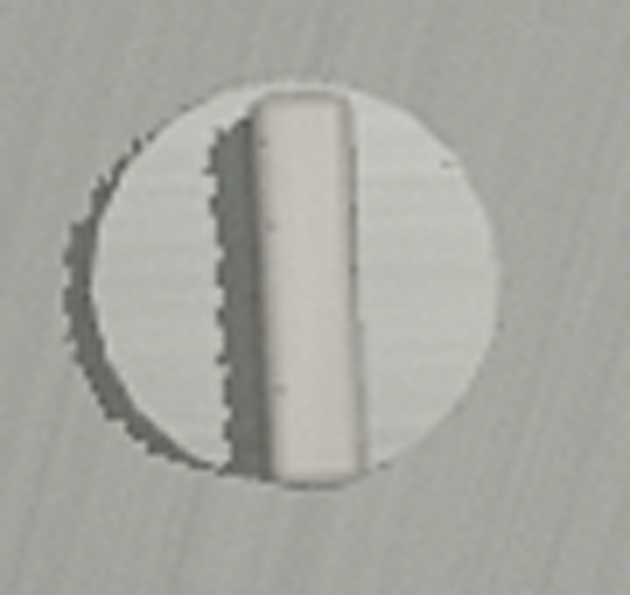

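>>> carry_out([
  [[0.055,0.021,0.086,-1.5],[0.055,0.021,0.086,-1.5],[0.055,0.021,0.086,-1.5],[0.055,0.021,0.086,-1.5],[0.055,0.021,0.086,-1.5],[0.055,0.021,0.086,-1.5],[0.055,0.021,0.086,-1.5]],
])

```text
clock: 4.58
position: [0.5713, 0.2012, 0.1314]
tool_rot: [3.14, 0.0, 1.857]
force: [-0.7, -0.1, 0.1]
grip_width: 0.0853
finger_force: 0.0
```

```bash
python3 -c "
from h import *
st();to(.571,.201,.041,106.5)"
```

```text
t 4.58 p [0.5713 0.2012 0.1314] rpy [179.9   0.  106.4] F [-0.7 -0.1  0.1] M [-0.02  0.03  0.05] g 0.0853 ff 0.0 q [-0.05  0.63 -0.57  1.7   0.41  0.93 -0.49]
shift [-0.0001 -0.0006  0.0904] twist -0.1
```

>>> carry_out([
  [[0,0,0.03,0],[0,0,0.06,0],[0,0,0.08,0],[0,0,0.09,0],[0,0,0.09,0],[0,0,0.09,0]],
])

```text
clock: 5.08
position: [0.5711, 0.2021, 0.0412]
tool_rot: [3.141, -0.0, 1.858]
force: [0.2, 0.8, 0.8]
grip_width: 0.0852
finger_force: 0.0
```

>>> carry_out([
  [[0,0,0,0],[0,0,0,0],[0,0,0,0],[0,0,0,0],[0,0,0,0],[0,0,0,0],[0,0,0,0],[0,0,0,0],[0,0,0,0],[0,0,0,0]],
], grip=0.0, grip_force=50)

```text
clock: 5.92
position: [0.5708, 0.2026, 0.0411]
tool_rot: [3.141, 0.0, 1.859]
force: [-4.4, -1.8, 16.0]
grip_width: -0.0
finger_force: 8.0
```

```bash
python3 -c "
from h import *
st()"
```

```text
t 5.92 p [0.5708 0.2026 0.0411] rpy [179.9   0.  106.5] F [-4.4 -1.8 16. ] M [-0.34  0.82 -0.01] g -0.0 ff 8.0 q [-0.1   0.75 -0.51  1.75  0.49  0.77 -0.56]
```

```bash
python3 -c "
from h import *
f=bot.grab_frame('wrist');g=bot.grab_frame('side')
a=f['pixels'][:,:,::-1];b=g['pixels'][230:380,200:340,::-1]
cv2.imwrite('pics/m1.png',np.hstack([cv2.resize(a,(448,336)),cv2.resize(b,(314,336))]))
"
```

```text
(no output)
```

View pics/m1.png

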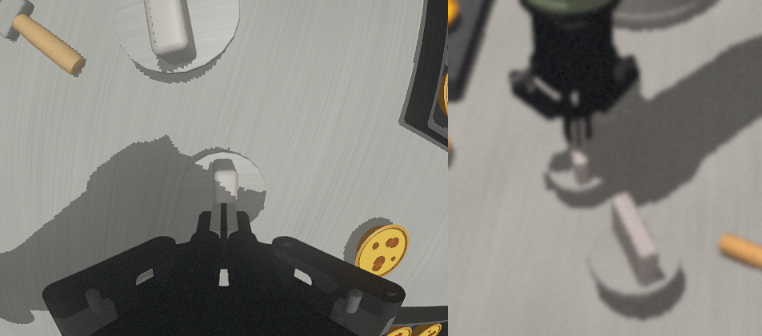

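```bash
cat >> h.py <<'E'
def fproj(f,P):
    K=np.array(f['K']);T=np.array(f['pose']);c=T[:3,:3].T@(np.array(P)-T[:3,3]);t=np.arctan2(np.hypot(c[0],c[1]),c[2]);n=c[:2]/np.hypot(c[0],c[1])
    return K[:2,2]+K[0,0]*t*n
E
python3 -c "
from h import *
np.set_printoptions(precision=4,suppress=True)
f=bot.grab_frame('wrist');g=bot.grab_frame('top')
print(f['pose'])
s=bot.observe();p=s['position'];print('tcp px',fproj(f,p),fproj(f,p+[0,0,.019]),'side')
for l,z in(('plug_bar',.057),('plug_flange',.027),('plug',0)):
    print(l,[(np.round(r['position']),round(r['conf'],2),fz(f,r['position'],z)) for r in bot.spot_point(f,l)[:3]])
    print(l,[(np.round(r['position']),round(r['conf'],2),at_z(g,r['position'],z)) for r in bot.spot_point(g,l)[:3]])
a=f['pixels'][180:330,200:370,::-1];b=g['pixels'][170:230,140:208,::-1]
cv2.imwrite('pics/m2.png',np.hstack([cv2.resize(a,(510,450)),cv2.resize(b,(280,450//1))[:450]]))
"
```

```text
[[ 0.9591  0.272   0.0789  0.5506]
 [ 0.2832 -0.9226 -0.2619  0.2687]
 [ 0.0016  0.2735 -0.9619  0.2094]
 [ 0.      0.      0.      1.    ]]
tcp px [280.0789 250.7815] [280.2194 265.0696] side
plug_bar [(array([282., 256.]), 0.93, array([0.5707, 0.2065, 0.057 ]))]
plug_bar [(array([174., 200.]), 0.71, array([0.5759, 0.2023, 0.057 ]))]
plug_flange [(array([220.,  21.]), 0.76, array([0.5019, 0.3177, 0.027 ])), (array([277., 238.]), 0.62, array([0.5685, 0.2043, 0.027 ]))]
plug_flange [(array([177., 203.]), 0.83, array([0.5711, 0.2027, 0.027 ])), (array([218., 207.]), 0.81, array([0.5629, 0.0974, 0.027 ]))]
plug [(array([231.,  37.]), 0.66, array([0.5045, 0.3159, 0.    ])), (array([275., 227.]), 0.61, array([0.5672, 0.2022, 0.    ]))]
plug [(array([224., 209.]), 0.65, array([0.5591, 0.0833, 0.    ])), (array([180., 204.]), 0.53, array([0.5716, 0.2034, 0.    ]))]
```

View pics/m2.png

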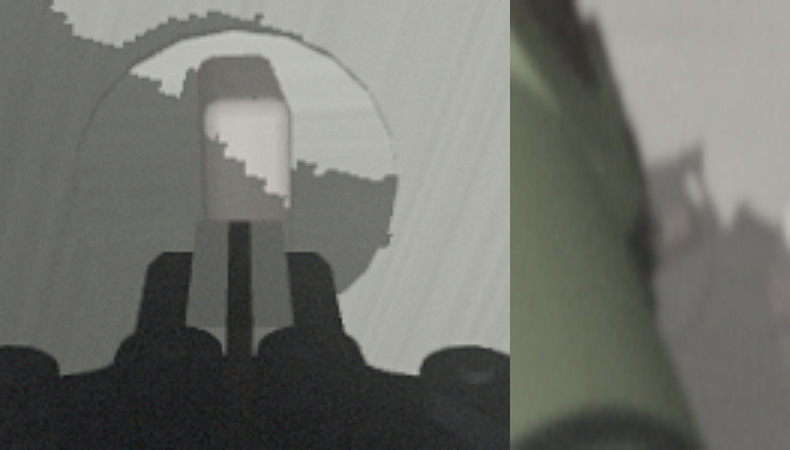

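The pads have shut to zero width and appear to be on or in the bar, so this isn't a proper pinch. I'll open and close again in stages.

>>> carry_out([
  [[0,0,0,0],[0,0,0,0],[0,0,0,0],[0,0,0,0],[0,0,0,0],[0,0,0,0]],
], grip=0.05, grip_force=20)

```text
clock: 6.92
position: [0.5703, 0.2022, 0.04]
tool_rot: [-3.141, 0.0, 1.859]
force: [0.8, -0.7, -0.0]
grip_width: 0.05
finger_force: 0.0
```

```bash
python3 -c "
from h import *
np.set_printoptions(precision=4,suppress=True)
st();s=bot.observe()
f=bot.grab_frame('wrist');save(f,'w3.png');g=bot.grab_frame('side')
for l,z in(('plug_bar',.057),('plug_flange',.027),('plug',0)):
    print(l,[(np.round(r['position']),round(r['conf'],2),fz(f,r['position'],z)) for r in bot.spot_point(f,l)[:3]])
    print(l,[(np.round(r['position']),round(r['conf'],2),at_z(g,r['position'],z)) for r in bot.spot_point(g,l)[:3]])
a=f['pixels'][150:330,180:380,::-1]
cv2.imwrite('pics/m3.png',cv2.resize(a,(600,540)))
"
```

```text
t 6.92 p [0.5703 0.2022 0.04  ] rpy [-180.     0.   106.5] F [ 0.8 -0.7 -0. ] M [ 0.02  0.03 -0.03] g 0.05 ff 0.0 q [-0.1   0.75 -0.51  1.75  0.49  0.77 -0.56]
plug_bar [(array([300., 262.]), 0.66, array([0.5801, 0.2056, 0.057 ]))]
plug_bar [(array([284., 331.]), 0.74, array([0.5019, 0.2954, 0.057 ])), (array([271., 257.]), 0.68, array([0.5538, 0.0688, 0.057 ])), (array([288., 184.]), 0.64, array([ 0.5411, -0.2695,  0.057 ]))]
plug_flange [(array([223.,  16.]), 0.57, array([0.5021, 0.3206, 0.027 ]))]
plug_flange [(array([282., 346.]), 0.8, array([0.5062, 0.3091, 0.027 ])), (array([268., 266.]), 0.78, array([0.5624, 0.0705, 0.027 ])), (array([258., 306.]), 0.7, array([0.5696, 0.2046, 0.027 ]))]
plug [(array([277., 226.]), 0.76, array([0.5682, 0.2031, 0.    ])), (array([233.,  35.]), 0.59, array([0.5053, 0.3168, 0.    ])), (array([229., 353.]), 0.58, array([0.5608, 0.0859, 0.    ]))]
plug [(array([280., 355.]), 0.94, array([0.5096, 0.3109, 0.    ])), (array([255., 313.]), 0.63, array([0.5794, 0.2005, 0.    ])), (array([270., 278.]), 0.61, array([ 0.5576,  0.0815, -0.    ]))]
```

View pics/m3.png

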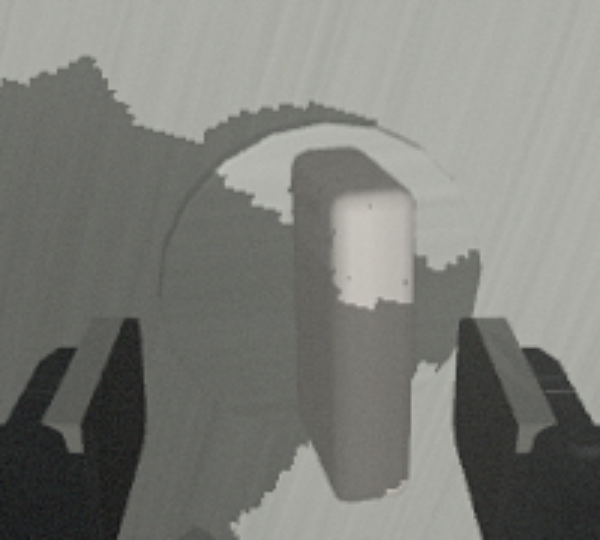

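The crop shows the bar's top shifted right, centred near column 304 of the full frame against the fingers' centre at about 280. It looks tilted or rocking, so I'll let it settle and measure again.

>>> carry_out([
  [[0,0,0,0],[0,0,0,0],[0,0,0,0],[0,0,0,0],[0,0,0,0],[0,0,0,0]],
])

```text
clock: 7.82
position: [0.5705, 0.2023, 0.0401]
tool_rot: [-3.142, 0.0, 1.859]
force: [-0.3, -0.0, 0.7]
grip_width: 0.0495
finger_force: 0.0
```

```bash
python3 -c "
from h import *
np.set_printoptions(precision=4,suppress=True)
st()
f=bot.grab_frame('wrist');save(f,'w4.png')
o=cv2.imread('pics/w3.png')[:,:,::-1]
print('diff',np.abs(f['pixels'].astype(int)-o)[150:330,180:380].mean())
for l,z in(('plug_bar',.057),('plug_flange',.027),('plug',0)):
    print(l,[(np.round(r['position']),round(r['conf'],2),fz(f,r['position'],z)) for r in bot.spot_point(f,l)[:3]])
g=cv2.cvtColor(f['pixels'],cv2.COLOR_RGB2GRAY)
for y in range(190,320,8): print(y,*[g[y,x] for x in range(220,345,4)])
"
```

```text
t 7.82 p [0.5705 0.2023 0.0401] rpy [-180.     0.   106.5] F [-0.3 -0.   0.7] M [-0.04  0.03  0.02] g 0.0495 ff 0.0 q [-0.1   0.75 -0.51  1.75  0.49  0.77 -0.56]
diff 8.779333333333334
plug_bar [(array([277., 260.]), 0.9, array([0.5685, 0.2037, 0.057 ]))]
plug_flange [(array([222.,  20.]), 0.82, array([0.5026, 0.3181, 0.027 ])), (array([276., 238.]), 0.68, array([0.5676, 0.2046, 0.027 ]))]
plug [(array([277., 224.]), 0.88, array([0.5676, 0.2044, 0.    ])), (array([228., 347.]), 0.74, array([0.5589, 0.0916, 0.    ])), (array([233.,  34.]), 0.6, array([0.5051, 0.3178, 0.    ]))]
190 108 151 168 170 169 167 150 106 110 109 109 106 102 136 149 118 99 109 105 175 169 174 171 170 172 172 172 172 177 170 171 172
198 105 107 107 109 105 107 101 152 177 178 177 181 155 152 153 140 179 181 181 179 182 166 141 172 172 173 173 174 172 172 170 172
206 106 105 113 103 100 113 108 107 155 109 113 103 111 109 115 110 111 154 182 181 182 183 180 183 136 174 174 170 172 170 173 172
214 104 106 106 105 108 105 104 107 109 106 105 147 158 152 162 161 155 123 181 183 181 183 182 183 184 186 175 171 172 1
[... 961 characters left out ...]
5 108 115 117 117 116 112 108 107 108 111 107 167 152 169 167 171 171 50 53 53 60
286 32 45 66 101 99 102 106 101 98 107 106 109 119 118 112 116 114 109 104 140 168 171 168 168 169 167 168 166 46 57 57 57
294 45 38 73 103 102 102 98 100 103 106 107 104 113 116 113 117 115 112 169 171 166 169 172 169 167 167 165 168 49 53 57 56
302 36 35 101 101 100 102 105 101 103 103 106 100 115 117 114 114 115 110 170 164 167 170 166 163 167 167 167 166 163 54 54 57
310 35 68 98 99 98 97 98 102 99 102 103 102 112 115 118 112 112 107 165 165 166 167 164 167 167 168 168 163 167 49 49 52
318 32 103 100 96 104 97 98 101 106 98 101 97 163 164 168 165 166 165 166 167 168 164 164 171 168 165 166 165 169 171 49 49
```

```bash
python3 -c "
from h import *
np.set_printoptions(precision=4,suppress=True)
f=bot.grab_frame('wrist');g=cv2.cvtColor(f['pixels'],cv2.COLOR_RGB2GRAY).astype(int)
print('row244',*g[238:262:3,256:294].mean(0).astype(int))
print('row300',*g[294:306,256:294].mean(0).astype(int))
print('col',*g[204:222,266:284].mean(1).astype(int),'|',*g[308:322,266:284].mean(1).astype(int))
print('padL',*g[250:262,200:222].mean(1).astype(int)); print('rows270',*g[270,200:345])
for z in(.04,.05,.06,.067): 
  a=fz(f,(275.5,213),z);b=fz(f,(276,316),z);c=fz(f,(263,260),z);d=fz(f,(288,260),z);print(z,np.linalg.norm(a-b),np.linalg.norm(c-d),(a+b)/2)
s=bot.observe();p=s['position'];R=Rt.from_euler('xyz',s['tool_rot']).as_matrix()
for dz in(0,-.01,-.02,-.03): print(dz,fproj(f,p+R@[.011,-.025,dz]),fproj(f,p+R@[.011,.025,dz]))
"
```

```text
row244 103 105 104 104 103 99 109 108 111 115 116 117 117 118 117 119 118 119 118 117 117 116 115 114 115 115 120 118 117 115 117 116 112 107 107 108 109 107
row300 103 105 104 106 105 104 104 96 103 107 110 113 114 116 114 115 116 117 117 116 116 115 116 114 114 114 114 113 112 112 111 109 108 100 138 171 169 168
col 111 111 111 111 110 112 114 112 123 137 157 168 173 176 180 185 186 187 | 114 114 115 114 114 110 103 152 161 159 160 163 163 163
padL 101 101 100 101 101 99 94 93 91 90 89 88
rows270 45 39 38 51 94 99 86 92 90 86 90 91 92 88 93 72 37 37 40 33 38 44 36 38 36 39 38 62 105 98 100 106 102 103 103 104 99 103 103 101 101 105 103 100 101 102 103 103 101 105 100 104 106 103 104 105 104 103 107 103 105 99 100 107 109 109 113 116 113 116 116 118 115 115 116 115 115 118 118 114 115 116 112 114 114 110 108 111 107 99 103 109 110 104 110 109 106 106 109 111 107 111 108 107 107 110 109 107 109 109 106 110 110 106 110 107 109 107 107 100 135 171 171 167 169 170 169 168 166 168 170 171 67 56 58 55 58 58 59 56 57 54 58 62 93
0.04 0.06560232226998804 0.014130813745607877 [0.5712 0.1911 0.04  ]
0.05 0.06170660153432258 0.013291671132728574 [0.57   0.1957 0.05  ]
0.06 0.05781088079865709 0.012452528519849263 [0.5687 0.2003 0.06  ]
0.067 0.05508387628369129 0.0118651286908337 [0.5679 0.2035 0.067 ]
0 [234.7047 232.1338] [325.4439 232.0486]
-0.01 [232.2363 238.3821] [328.011  238.2883]
-0.02 [229.4944 245.3546] [330.8622 245.2503]
-0.03 [226.4344 253.176 ] [334.0436 253.0587]
```

The pads' tips really sit about 26 mm behind the stated TCP: the gap width, the row, and the failed pinch on the bar's top all agree. I'll descend gently while watching the force.

>>> carry_out([
  [[0.002,-0.002,0.002,0],[0.002,-0.002,0.004,0],[0.002,-0.002,0.007,0],[0.002,-0.002,0.01,0],[0.002,-0.002,0.01,0],[0.002,-0.002,0.01,0]],
])

```text
clock: 8.57
position: [0.5679, 0.2036, 0.0298]
tool_rot: [-3.141, 0.0, 1.859]
force: [-0.8, -0.4, -0.2]
grip_width: 0.0497
finger_force: 0.0
```

>>> carry_out([
  [[0,0,0.002,0],[0,0,0.004,0],[0,0,0.006,0],[0,0,0.008,0],[0,0,0.008,0]],
])

```text
clock: 8.98
position: [0.5678, 0.2035, 0.0216]
tool_rot: [-3.141, 0.0, 1.859]
force: [0.1, -0.5, 0.0]
grip_width: 0.0504
finger_force: 0.0
```

>>> carry_out([
  [[0,0,0.002,0],[0,0,0.004,0],[0,0,0.005,0],[0,0,0.005,0]],
])

```text
clock: 9.32
position: [0.5679, 0.2035, 0.0168]
tool_rot: [-3.141, 0.0, 1.859]
force: [-0.2, -0.6, -0.5]
grip_width: 0.0504
finger_force: 0.0
```

>>> carry_out([
  [[0,0,0,0],[0,0,0,0],[0,0,0,0],[0,0,0,0],[0,0,0,0],[0,0,0,0],[0,0,0,0],[0,0,0,0]],
], grip=0.025, grip_force=20)

```text
clock: 9.98
position: [0.568, 0.2036, 0.0171]
tool_rot: [-3.142, -0.0, 1.859]
force: [-0.5, 0.8, 0.4]
grip_width: 0.0249
finger_force: 0.0
```

>>> carry_out([
  [[0,0,0,0],[0,0,0,0],[0,0,0,0],[0,0,0,0],[0,0,0,0],[0,0,0,0],[0,0,0,0],[0,0,0,0]],
], grip=0.0, grip_force=60)

```text
clock: 10.65
position: [0.5681, 0.2036, 0.0172]
tool_rot: [3.141, 0.0, 1.859]
force: [-0.1, 0.1, 4.9]
grip_width: 0.0131
finger_force: 59.3
```

```bash
python3 -c "
from h import *
st()"
```

```text
t 10.65 p [0.5681 0.2036 0.0172] rpy [180.    0.  106.5] F [-0.1  0.1  4.9] M [-0.17  0.08 -0.02] g 0.0131 ff 59.3 q [-0.11  0.78 -0.49  1.77  0.52  0.73 -0.59]
```

Gripped at 13.1 mm with 59 N. Lifting.

>>> carry_out([
  [[0,0,-0.005,0],[0,0,-0.02,0],[0,0,-0.045,0],[0,0,-0.075,0],[0,0,-0.105,0],[0,0,-0.135,0],[0,0,-0.165,0],[0,0,-0.19,0],[0,0,-0.2,0],[0,0,-0.2,0],[0,0,-0.2,0]],
])

```text
clock: 11.57
position: [0.5677, 0.2033, 0.2162]
tool_rot: [-3.141, 0.0, 1.859]
force: [1.0, -0.7, -3.6]
grip_width: 0.0132
finger_force: 58.8
```

```bash
python3 -c "
from h import *
st();to(.541,-.152,.217,106.5)
f=bot.grab_frame('side')
g=bot.grab_frame('top')
print('neck',[(r['position'],r['conf'],at_z(g,r['position'],.15)) for r in bot.spot_point(g,'neck')])
print('nside',[(r['position'],r['conf'],at_z(f,r['position'],.15)) for r in bot.spot_point(f,'neck')])
print([(r['position'],r['conf'],at_z(f,r['position'],.2)) for r in bot.spot_point(f,'plug')[:4]])
g0=cv2.imread('pics/top0.png')
cv2.imwrite('pics/neck.png',cv2.resize(g0[190:245,290:345],None,fx=10,fy=10,interpolation=cv2.INTER_CUBIC))
gg=cv2.cvtColor(g0,cv2.COLOR_BGR2GRAY)
for y in range(198,236,2): print(y,*gg[y,296:342:2])
"
```

```text
t 11.57 p [0.5677 0.2033 0.2162] rpy [-180.     0.   106.5] F [ 1.  -0.7 -3.6] M [0.   0.03 0.07] g 0.0132 ff 58.8 q [-0.03  0.53 -0.61  1.62  0.34  1.09 -0.44]
shift [-0.3331 -0.1264 -0.0007] twist -0.0
neck [([318.9, 216.8], 0.55, array([ 0.53868891, -0.15362057,  0.15      ])), ([146.9, 195.6], 0.24, array([0.57802116, 0.23855457, 0.15      ]))]
nside [([283.2, 174.3], 0.74, array([ 0.54574114, -0.17245503,  0.15      ]))]
[([256.5, 249.4], 0.96, array([0.56764874, 0.20710558, 0.2       ])), ([281.0, 356.5], 0.74, array([0.49344079, 0.46421112, 0.2       ])), ([270.2, 279.3], 0.6, array([0.52996791, 0.29126891, 0.2       ]))]
198 184 184 185 184 182 182 181 180 179 177 176 174 173 170 169 169 169 168 167 165 165 162 161
200 186 186 187 185 183 181 182 179 177 177 177 175 173 170 168 167 168 168 167 164 165 162 163
202 187 187 186 187 184 183 182 181 177 175 170 172 171 168 171 168 167 168 168 164 165 164 164
204 186 186 187 186 185 185 181 180 176 166 151 145 145 147 166 167 167 166 166 167 164 164 164
206 185 186 185 185 186 183 175 171 151 139 145 138 133 119 129 155 168 166 167
[... 660 characters left out ...]
 155 156 162 161 163 162 161
222 180 180 181 181 167 155 158 165 174 173 176 174 173 165 153 146 149 164 146 160 163 162 161
224 179 181 180 179 174 152 160 154 160 168 175 174 171 158 155 133 156 152 151 164 161 159 162
226 178 178 177 177 176 166 141 160 153 158 167 166 167 154 146 155 157 142 161 163 164 159 157
228 176 177 177 175 175 174 160 138 152 164 159 156 155 156 160 144 142 161 165 163 163 161 159
230 176 175 175 174 174 173 171 161 140 139 142 141 144 139 131 143 161 164 165 163 162 160 160
232 176 174 173 174 173 171 172 170 169 164 158 142 136 140 159 166 167 165 164 164 162 161 158
234 176 174 172 173 171 170 169 170 170 168 169 166 164 166 167 167 165 164 163 161 160 161 158
```

>>> carry_out([
  [[-0.42,-0.125,0,0],[-0.42,-0.125,0,0],[-0.42,-0.125,0,0],[-0.42,-0.125,0,0],[-0.42,-0.125,0,0],[-0.42,-0.125,0,0],[-0.42,-0.125,0,0],[-0.42,-0.125,0,0],[-0.42,-0.125,0,0],[-0.42,-0.125,0,0],[-0.42,-0.125,0,0],[-0.42,-0.125,0,0]],
])

```text
clock: 12.82
position: [0.5659, -0.2409, 0.2157]
tool_rot: [-3.139, 0.001, 1.852]
force: [-0.1, -0.4, -4.0]
grip_width: 0.0127
finger_force: 58.9
```

>>> carry_out([
  [[0,0,0,0],[0,0,0,0],[0,0,0,0],[0,0,0,0],[0,0,0,0]],
])

```text
clock: 13.23
position: [0.5676, -0.2337, 0.2171]
tool_rot: [3.142, -0.0, 1.86]
force: [0.2, 0.1, -2.0]
grip_width: 0.0128
finger_force: 58.9
```

```bash
python3 -c "
from h import *
st()
f=bot.grab_frame('wrist');save(f,'w5.png')
np.save('w5pose.npy',f['pose'])
for l,z in(('neck',.15),('gap_floor',.128),('canister',0),('plug_flange',0)):
    print(l,[(np.round(r['position'],1),round(r['conf'],2),fz(f,r['position'],z)) for r in bot.spot_point(f,l)[:2]])
u,v=fproj(f,(.541,-.152,.15)).astype(int);print(u,v)
cv2.imwrite('pics/n5.png',cv2.resize(f['pixels'][max(v-70,0):v+70,max(u-90,0):u+90,::-1],None,fx=4,fy=4,interpolation=cv2.INTER_CUBIC))
"
```

```text
t 13.23 p [ 0.5676 -0.2337  0.2171] rpy [180.   -0.  106.6] F [ 0.2  0.1 -2. ] M [-0.   -0.01  0.03] g 0.0128 ff 58.9 q [ 0.66  0.54 -0.54  1.6   0.3   1.09  0.33]
neck [(array([272.9, 101.4]), 0.68, array([ 0.53846611, -0.15314521,  0.15      ]))]
gap_floor [(array([275.6, 101.8]), 0.88, array([ 0.53974061, -0.15151581,  0.128     ]))]
canister [(array([272.8, 110.9]), 0.83, array([ 0.53588374, -0.15484587,  0.        ]))]
plug_flange []
276 100
```

View pics/n5.png

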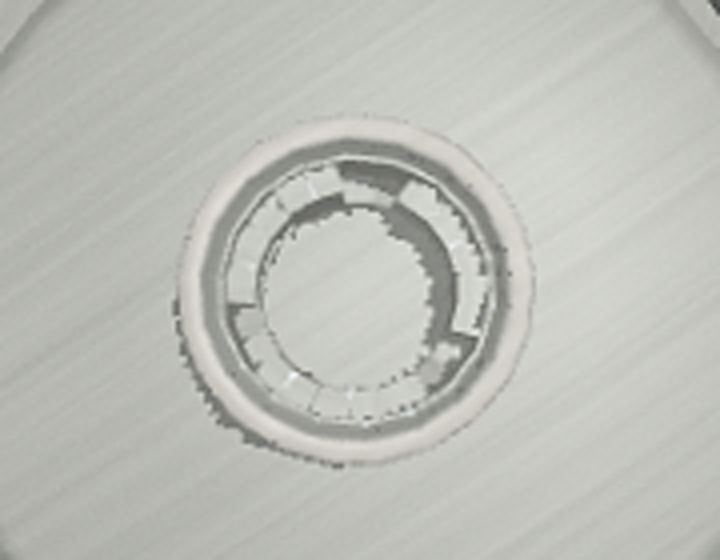

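The wrist view shows the neck centred at pixel (275.4,102.5). Its gaps lie 8°, 128° and 248° clockwise from image up, which is world angle about 98° mod 120. The lugs need +23° or +83° CCW, depending on which way round the bar sits, so I'll try +23° first.

```bash
python3 -c "
from h import *
f=bot.grab_frame('wrist')
c=fz(f,(275.4,102.5),.15);print(c)
g=cv2.cvtColor(f['pixels'],cv2.COLOR_RGB2GRAY)
for e in((231,102.5),(319.7,102.5),(275.4,58.3),(275.4,146.8)): print(fz(f,e,.15))
st();to(c[0],c[1],.2,129.8)
"
```

```text
[ 0.54033499 -0.15408907  0.15      ]
[ 0.50964593 -0.16255094  0.15      ]
[ 0.57058163 -0.14472659  0.15      ]
[ 0.53108813 -0.12279456  0.15      ]
[ 0.54940421 -0.18490489  0.15      ]
t 13.53 p [ 0.5674 -0.2345  0.2171] rpy [180.   -0.  106.5] F [-0.4  0.5 -3.5] M [ 0. -0. -0.] g 0.0127 ff 58.9 q [ 0.66  0.54 -0.54  1.6   0.3   1.09  0.33]
shift [ 0.0848 -0.0031  0.0171] twist -23.3
```

>>> carry_out([
  [[0.03,-0.001,0,-7],[0.06,-0.002,0,-14],[0.08,-0.003,0,-20],[0.085,-0.003,0.0,-23],[0.085,-0.003,0.02,-23],[0.085,-0.003,0.035,-23],[0.085,-0.003,0.04,-23],[0.085,-0.003,0.04,-23],[0.085,-0.003,0.04,-23]],
])

```text
clock: 14.28
position: [0.5406, -0.1539, 0.1775]
tool_rot: [3.141, 0.0, 2.26]
force: [0.1, 0.3, -3.2]
grip_width: 0.0125
finger_force: 58.9
```

```bash
python3 -c "
from h import *
st();to(.5402,-.1539,.16,129.6)
"
```

```text
t 14.28 p [ 0.5406 -0.1539  0.1775] rpy [180.    0.  129.5] F [ 0.1  0.3 -3.2] M [-0.   -0.04 -0.06] g 0.0125 ff 58.9 q [ 0.63  0.52 -0.64  1.77  0.37  0.97  0.53]
shift [ 0.0003 -0.0003  0.0175] twist -0.1
```

>>> carry_out([
  [[0,0,0.003,0],[0,0,0.006,0],[0,0,0.009,0],[0,0,0.012,0],[0,0,0.015,0],[0,0,0.015,0]],
])

```text
clock: 14.78
position: [0.54, -0.1538, 0.1615]
tool_rot: [-3.141, -0.001, 2.26]
force: [-0.6, 1.1, -3.4]
grip_width: 0.0126
finger_force: 58.9
```

>>> carry_out([
  [[0,0,0.002,0],[0,0,0.004,0],[0,0,0.006,0],[0,0,0.007,0],[0,0,0.007,0]],
])

```text
clock: 15.2
position: [0.5401, -0.1538, 0.1547]
tool_rot: [-3.141, -0.001, 2.26]
force: [-1.8, 0.7, -5.3]
grip_width: 0.013
finger_force: 58.8
```

```bash
python3 -c "
from h import *
st()
"
```

```text
t 15.2 p [ 0.5401 -0.1538  0.1547] rpy [-180.    -0.   129.5] F [-1.8  0.7 -5.3] M [0.37 0.72 0.03] g 0.013 ff 58.8 q [ 0.62  0.55 -0.63  1.8   0.39  0.93  0.51]
```

>>> carry_out([
  [[0,0,0.002,0],[0,0,0.004,0],[0,0,0.006,0],[0,0,0.007,0],[0,0,0.008,0],[0,0,0.008,0]],
])

```text
clock: 15.7
position: [0.5402, -0.1538, 0.1469]
tool_rot: [-3.142, -0.0, 2.26]
force: [-3.7, 2.4, -3.2]
grip_width: 0.013
finger_force: 59.3
```

```bash
python3 -c "
from h import *
st()
"
```

```text
t 15.7 p [ 0.5402 -0.1538  0.1469] rpy [-180.    -0.   129.5] F [-3.7  2.4 -3.2] M [ 0.72  0.93 -0.04] g 0.013 ff 59.3 q [ 0.62  0.56 -0.63  1.8   0.4   0.91  0.5 ]
```

>>> carry_out([
  [[0,0,0.001,0],[0,0,0.002,0],[0,0,0.003,0],[0,0,0.003,0]],
])

```text
clock: 16.03
position: [0.5405, -0.1537, 0.145]
tool_rot: [3.142, 0.0, 2.26]
force: [-9.7, 4.8, 16.3]
grip_width: 0.0128
finger_force: 61.8
```

```bash
python3 -c "
from h import *
st()
"
```

```text
t 16.03 p [ 0.5405 -0.1537  0.145 ] rpy [180.    0.  129.5] F [-9.7  4.8 16.3] M [1.01 2.39 0.04] g 0.0128 ff 61.8 q [ 0.62  0.56 -0.62  1.8   0.4   0.91  0.5 ]
```

Lugs are on the gap floor with the flange about 5 mm up. Starting clockwise gently.

>>> carry_out([
  [[0.0005,-0.0003,0,2],[0.0005,-0.0003,0,5],[0.0005,-0.0003,0,8],[0.0005,-0.0003,0.0003,11],[0.0005,-0.0003,0.0006,14],[0.0005,-0.0003,0.0009,17],[0.0005,-0.0003,0.0012,20],[0.0005,-0.0003,0.0012,20]],
])

```text
clock: 16.7
position: [0.5411, -0.1524, 0.1438]
tool_rot: [3.139, 0.0, 1.909]
force: [-1.8, 8.0, 7.6]
grip_width: 0.0126
finger_force: 60.6
```

```bash
python3 -c "
from h import *
st()
"
```

```text
t 16.7 p [ 0.5411 -0.1524  0.1438] rpy [179.8   0.  109.4] F [-1.8  8.   7.6] M [2.06 0.36 0.03] g 0.0126 ff 60.6 q [ 0.56  0.54 -0.54  1.81  0.35  0.88  0.2 ]
```

>>> carry_out([
  [[0.0005,0,0.0003,3],[0.0005,0,0.0006,6],[0.0005,0,0.0009,9],[0.0005,0,0.0012,12],[0.0005,0,0.0015,15],[0.0005,0,0.0018,18],[0.0005,0,0.002,20],[0.0005,0,0.002,20]],
])

```text
clock: 17.37
position: [0.5413, -0.1526, 0.1418]
tool_rot: [3.138, -0.0, 1.56]
force: [1.2, 5.2, 5.1]
grip_width: 0.0126
finger_force: 60.2
```

```bash
python3 -c "
from h import *
st()
"
```

```text
t 17.37 p [ 0.5413 -0.1526  0.1418] rpy [179.8  -0.   89.4] F [1.2 5.2 5.1] M [ 1.2  -0.33  0.05] g 0.0126 ff 60.2 q [ 0.5   0.53 -0.45  1.81  0.29  0.86 -0.1 ]
```

>>> carry_out([
  [[0,0,0.0003,3],[0,0,0.0006,6],[0,0,0.0009,9],[0,0,0.0012,12],[0,0,0.0014,14],[0,0,0.0014,14]],
])

```text
clock: 17.87
position: [0.5413, -0.153, 0.1404]
tool_rot: [3.138, -0.001, 1.316]
force: [2.0, 3.6, 4.7]
grip_width: 0.0128
finger_force: 60.1
```

>>> carry_out([
  [[0,0,0.0002,2],[0,0,0.0004,4],[0,0,0.0006,6],[0,0,0.0006,6]],
])

```text
clock: 18.2
position: [0.5417, -0.1528, 0.1402]
tool_rot: [3.137, -0.001, 1.212]
force: [1.7, 5.0, 10.8]
grip_width: 0.0131
finger_force: 61.4
```

```bash
python3 -c "
from h import *
st()
"
```

```text
t 18.2 p [ 0.5417 -0.1528  0.1402] rpy [ 1.798e+02 -1.000e-01  6.950e+01] F [ 1.7  5.  10.8] M [ 1.04 -0.46  0.31] g 0.0131 ff 61.4 q [ 0.43  0.52 -0.36  1.82  0.24  0.84 -0.4 ]
```

>>> carry_out([
  [[0,0,0.0002,1.5],[0,0,0.0003,3],[0,0,0.0003,4],[0,0,0.0003,4]],
])

```text
clock: 18.53
position: [0.5415, -0.1523, 0.1402]
tool_rot: [3.138, -0.002, 1.144]
force: [-1.5, 6.6, 20.0]
grip_width: 0.0128
finger_force: 63.8
```

```bash
python3 -c "
from h import *
st()
"
```

```text
t 18.53 p [ 0.5415 -0.1523  0.1402] rpy [ 1.798e+02 -1.000e-01  6.560e+01] F [-1.5  6.6 20. ] M [1.75 0.44 0.65] g 0.0128 ff 63.8 q [ 0.42  0.52 -0.35  1.82  0.23  0.84 -0.46]
```

It has stopped descending at home depth and the torque is rising, so it's seated. Releasing.

>>> carry_out([
  [[0,0,-0.0005,0],[0,0,-0.0008,0],[0,0,-0.0008,0],[0,0,-0.0008,0],[0,0,-0.0008,0],[0,0,-0.0008,0],[0,0,-0.0008,0],[0,0,-0.0008,0]],
], grip=0.05)

```text
clock: 19.2
position: [0.5396, -0.1533, 0.1393]
tool_rot: [-3.142, -0.0, 1.143]
force: [-0.4, -0.6, 0.1]
grip_width: 0.0497
finger_force: 0.0
```

>>> carry_out([
  [[0,0,-0.01,0],[0,0,-0.03,0],[0,0,-0.06,0],[0,0,-0.09,0],[0,0,-0.12,0],[-0.04,0,-0.12,0],[-0.08,0,-0.12,0],[-0.1,0,-0.12,0],[-0.1,0,-0.12,0],[-0.1,0,-0.12,0]],
])

```text
clock: 20.03
position: [0.4977, -0.2453, 0.2601]
tool_rot: [3.141, 0.0, 1.141]
force: [-0.2, 0.4, 0.1]
grip_width: 0.05
finger_force: 0.0
```

```bash
python3 -c "
from h import *
np.set_printoptions(precision=4,suppress=True)
st()
f=bot.grab_frame('wrist');t=bot.grab_frame('side')
for l,z in(('plug_flange',.15),('plug_bar',.18),('plug',.123)):
    print(l,[(np.round(r['position'],1),round(r['conf'],2),fz(f,r['position'],z)) for r in bot.spot_point(f,l)[:2]])
    print(l,'side',[(np.round(r['position'],1),round(r['conf'],2),at_z(t,r['position'],z)) for r in bot.spot_point(t,l)[:4]])
print('exp',fproj(f,(.541,-.153,.15)),proj(t,(.541,-.153,.15)),proj(t,(.541,-.153,.18)))
u,v=fproj(f,(.541,-.153,.15)).astype(int)
a=cv2.resize(f['pixels'][max(v-60,0):v+60,u-60:u+60,::-1],(396,396),interpolation=cv2.INTER_CUBIC)
u,v=proj(t,(.541,-.153,.16)).astype(int)
b=cv2.resize(t['pixels'][v-30:v+30,u-30:u+30,::-1],(396,396),interpolation=cv2.INTER_CUBIC)
cv2.imwrite('pics/fin.png',np.hstack([a,b]))
"
```

```text
t 20.03 p [ 0.4977 -0.2453  0.2601] rpy [180.    0.   65.4] F [-0.2  0.4  0.1] M [ 0.02  0.   -0.03] g 0.05 ff 0.0 q [ 0.61  0.37 -0.34  1.71  0.14  1.09 -0.21]
plug_flange [(array([280.3,  85.8]), 0.93, array([ 0.5408, -0.153 ,  0.15  ]))]
plug_flange side [(array([284.9, 180.4]), 0.83, array([ 0.5384, -0.1414,  0.15  ])), (array([271.1, 267.5]), 0.78, array([0.5384, 0.205 , 0.15  ])), (array([282.1, 345.7]), 0.67, array([0.4971, 0.4042, 0.15  ]))]
plug_bar [(array([279.6,  81.6]), 0.63, array([ 0.5401, -0.153 ,  0.18  ]))]
plug_bar side [(array([281.7, 333.8]), 0.78, array([0.4979, 0.4024, 0.18  ])), (array([269.3, 255.8]), 0.76, array([0.542 , 0.2019, 0.18  ])), (array([283.3, 169.2]), 0.63, array([ 0.5435, -0.1498,  0.18  ]))]
plug [(array([279.4,  90. ]), 0.58, array([ 0.5398, -0.1535,  0.123 ]))]
plug side [(array([272.7, 280. ]), 0.82, array([0.5343, 0.2145, 0.123 ])), (array([282.2, 355.9]), 0.76, array([0.4968, 0.4055, 0.123 ])), (array([281.6, 187.3]), 0.59, array([ 0.548 , -0.1478,  0.123 ]))]
exp [280.537  85.643] [284.3057 178.0967] [284.3259 168.6368]
```

```bash
python3 -c "
from h import *
print(bot.job_done())"
```

```text
the job is handed in; nothing more can be done
None
```

I screwed the 64 mm plug clockwise about 64° into the canister neck until it stopped descending at home depth, let go, backed the arm clear and handed the job in at about 20 s. The first grasp missed and rocked the plug, which then settled upright. The seating was judged from depth, force and the position networks, because I had no picture views left for a final look.

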